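# Tip the door panel over onto the fitting board

### The arm

A 6-joint arm with a two-finger parallel gripper is mounted at the origin on the work surface. World frame = base frame: x ahead of the robot, y to its left, z up, the work surface at z = 0. Lengths are in m, angles in degrees, forces in N, time in s.
With the tool pointing down it reaches from about 0.35 to 0.975 m from the base axis. Payload 4.9 kg.
Tool frame: the origin (TCP) lies on the centre line of the jaws, within the pads' length; the fingertips stand 11 mm ahead of it and the grasp point (between the pads) lies 8 mm behind it; z points along the fingers, y is the direction in which the jaws open and shut (so a half turn about z gives the same grasp; the last joint's range is limited). The gripper opens to 85 mm and grips with 20 to 120 N. Pads are 22 mm wide; open, the fingers measure 114 mm over their backs; the gripper's body (76 mm by 85 mm) begins 54 mm behind the grasp point. The pads swing forward as they close: fully open they stand 13 mm farther back than shut.
Start: joints at [-80.443, 3.019, 92.412, -0, 84.569, -6.818], TCP at [0.176, -0.6, 0.242] pointing down, gripper open.
Joint ranges: [-172.51, 172.51], [-57.92, 126.97], [3.15, 148.05], [-58.71, 238.71], [5.1, 150.11], [-179.66, 179.66]. Speed limits (degrees/s): [147.25, 147.25, 180, 180, 180, 180].

### API

Orientations are given as a 3x3 rotation matrix whose columns are the frame's x, y, z axes.
In Python, from plant import robot, imaging gives the robot as it stands.
- The arm moves only by the shell command python3 -m jog 'ROWS'. ROWS is JSON, a list of rows, each an object with "dr": the turn, a rotation vector about the world's x, y, z in degrees, a list of three; "delta_pos": the shift along the world's x, y, z in mm, a list of three; "gripper": the closure in counts, from 0 (fully open) to 255 (shut). In form: [{"dr": [ax, ay, az], "delta_pos": [dx, dy, dz], "gripper": gripper}, ...]. A call has 1 to 20 rows; each row is the pose to reach, as a shift and turn from the pose measured when the call began; what a row does not reach only later rows make up. A row lasts 1/12 s, in which the tool goes at most 41.7 mm and 7.16 degrees, less where a joint would pass 70% of its speed; a pose out of reach is approached as far as the arm can. A call with a gripper value outside its range is refused whole. The fingers move at their own pace and stop on an object; the grip force is fixed at half the most. Time passes only in rows, so rows that repeat a pose let the fingers close. It gives the time, the measured TCP pose, the force and the opening at its end, in the units of the state.
- robot.get_state(): the state, without advancing time (a new reading comes with each control period).
- imaging.get_image(name): name is "scene" or "side" or "wrist"; returns a dict with "color" (384x512x3 uint8, blue, green, red), "camera_matrix" (3x3 intrinsics, pixels), "rvec" (rotation vector, rad) and "tvec" (3), from world to camera coordinates, as OpenCV has them. Camera axes: x right, y down, z forward; pixel columns grow to the right and rows downward; lengths in m; the calibration is good to about 2 mm. The wrist camera is an equidistant fisheye: a pixel r from the principal point sees the ray r / f radians off the axis. A picture is of the moment at which its call begins. There is no depth.
- robot.hand_in(): hands the job in, once; it reports no verdict.
The state is a dict: "time_s": time; "joint_positions": joint angles; "qvel": joint speeds; "joint_efforts": joint torques, N m; "tcp_pos": TCP position; "tool_rot": TCP orientation; "contact_force": force on the tool from outside, world axes, zero at the start; "moment": the same for the moment, N m; "grip_width": finger opening in m.
Only numpy, scipy, OpenCV 4.12 (cv2) and the standard library are available. Lean on these libraries where they do the work, as an engineer would, in place of code of your own. Each camera call takes 0.05 s, during which the arm holds its last target.

### The job

Turn the small wooden door panel over so that its hinge-cup side is up: push it across the bench against the edge of the plywood board until it tips up there and falls over onto the board. Then push it across the board, flat, until its long side is flush against the aluminium fence. Do all of it by pushing with the fingers: never pick the panel up, and leave everything else where it is.

Things in the scene. Friction and masses are not known exactly. Their poses are not given: they have to be found in the camera images.
- panel_centre (a point): Loose wooden cabinet-door panel, a flat slab 70 (its x) by 110 (its y) by 18 mm (its z), about 0.1 kg. The point is the centre of the slab. It starts lying flat on the bench with its decorated front (thin dark border line) up and z axis up; the back, with two round steel hinge cups, is underneath. Its long sides run roughly along the board's edge, the -x long side towards the robot. Turned over, its z axis points down.
- board: Plywood fitting board, 6 mm thick, fixed flat on the bench: its top is 6 mm above the bench, all its sides are square and upright. Origin: on the bench, at the foot of the middle of the edge that faces the robot and the panel. x axis: level, away from the robot, square to that edge, across the board (240 mm); y axis: along that edge (board spans -220 to 220 mm); z up.
- fence: Straight aluminium fence bar, fixed on top of the board and parallel to its near edge: 250 mm long, 24 mm thick, 26 mm high. Origin: on the board's top, at the foot of the middle of the fence's face that looks towards the robot. x axis: the same way as the board's x, so the face looks along -x; y along the fence (-125 to 125 mm).
- glue: Bystander: glue bottle, 44 mm diameter, 120 mm tall, standing on the left end of the board. Origin: centre of its underside.
- pot: Bystander: open steel cup, 72 mm across, 50 mm tall, standing on the left end of the board behind the glue. Origin: centre of its underside.
- hinge: Bystander: loose steel hinge, about 70 by 26 by 14 mm, lying on the right end of the board. Origin: underside of its round end.
- offcut: Bystander: softwood offcut, 90 by 45 by 35 mm, on the right end of the board behind the hinge. Origin: centre of its underside.
- tape: Bystander: tape measure, 62 by 32 by 58 mm, on the bench to the left of the panel. Origin: centre of its underside.
- sander: Bystander: cork sanding block, 100 by 60 by 25 mm, on the bench to the right of the panel. Origin: centre of its underside.
- driver: Bystander: screwdriver lying on the bench, left of the panel and tape measure. Origin: on its length, near the middle.
- panel: The same panel; origin at the centre of its back face (the hinge-cup side, underneath at the start), 9 mm from the centre point; axes as for its centre point.
Mind the look-alikes: they are no part of the job. What is shaped like the panel but purple or turquoise is not meant.

How it is judged (in metres and radians):
On the way, in this order (a step that is already met when the one before it is completed fails the run):
1. the panel is tipped up on edge at the board's near edge (angle between panel_centre's own z axis and vertical between 1 and 2.1 rad and x of panel_centre in the frame of board between -0.04 and 0.05 m).
2. the panel lies flat on the board, hinge-cup side up (angle between panel_centre's own z axis and vertical above 3.08 rad and height (world z) of panel_centre between 0.0125 and 0.0185 m and x of panel_centre in the frame of board above 0 m), for 0.1 s.
At the end, for the whole second after the job is handed in: The panel lies flat on the board, hinge-cup side up (within 3.5 degrees), at rest, its long side against the fence: within 4 mm of touching and parallel within 0.05 rad, its middle within 120 mm of the fence's middle (all of step 2 and x of panel_centre in the frame of fence between -0.039 and -0.031 m and y of panel_centre in the frame of fence between -0.12 and 0.12 m and angle between the y axis of panel_centre and the y axis of fence, either way round below 0.05 rad and linear speed of panel below 0.01 m/s).
It fails at once if the panel is picked up: its centre is over 60 mm above the bench, or over 32 mm while it lies flatter than 0.3 rad (height (world z) of panel_centre above 0.06 m or (height (world z) of panel_centre above 0.032 m and (angle between panel_centre's own z axis and vertical below 0.3 rad or angle between panel_centre's own z axis and vertical above 2.84 rad))).
It fails at once if another thing is moved more than 15 mm (distance of any of glue, pot, hinge, offcut, tape, sander, driver from where it was at the start of the episode above 0.015 m).
It also fails if it takes over 48 s, if anything falls off the work surface, if the arm or the gripper's body presses on something with over 40 N, if the wrist force passes 120 N, or if a joint passes its speed limit or range.

## Working session

There is one attempt and no reset: what is moved stays moved. The work goes in short steps, Python scripts to look and compute and a shell command to move; the robot and the scene stay as the last step left them, time stands still between calls to the robot, and variables do not carry over. Pictures are saved under pics/ and viewed, and the job is handed in when it is done.

```bash
ls; mkdir -p pics; python3 - <<'E'
from plant import robot, imaging
import cv2
s=robot.get_state();print(s)
for n in ["scene","side","wrist"]:
    im=imaging.get_image(n);cv2.imwrite(f"pics/{n}0.png",im["color"]);print(n,im["camera_matrix"],im["rvec"],im["tvec"])
E
```

```text
pics
{'time_s': 0.0, 'joint_positions': array([-8.04437909e+01,  3.05650328e+00,  9.24925359e+01,  5.76609577e-04,
        8.45658928e+01, -6.81870368e+00]), 'qvel': array([ 0.06048887,  0.02250163, -0.03514861, -0.00453953, -0.08337826,
        0.04654368]), 'joint_efforts': array([-1.15609495e-03, -3.93679726e+01, -3.70177209e+01, -1.06359878e-04,
        7.06827952e-03,  3.45494743e-05]), 'tcp_pos': array([ 0.17609992, -0.59906312,  0.24106652]), 'tool_rot': array([[ 9.59437819e-01,  2.81920144e-01, -3.23136797e-04],
       [ 2.81920220e-01, -9.59435808e-01,  1.97976684e-03],
       [ 2.48107140e-04, -1.99056198e-03, -9.99997988e-01]]), 'contact_force': array([ 0.54844103,  0.38200453, -0.47942555]), 'moment': array([-0.02534721,  0.01787739, -0.00396432]), 'grip_width': 0.08523276554346589}
scene [[467.17551503   0.         245.00055822]
 [  0.         467.17551503 195.44754018]
 [  0.           0.           1.        ]] [ 2.22586723  1.10616844 -0.40639588] [-0.38511101 -0.28314336  1.40983878]
side [[391.52943543   0.         250.37566918]
 [  0.         391.52943543 197.95158999]
 [  0.           0.           1.        ]] [ 2.1901876  -0.50816335  0.21451465] [-0.49026078  0.21570925  0.67212744]
wrist [[297.31863964   0.         252.5152871 ]
 [  0.         297.31863964 192.25829176]
 [  0.           0.           1.        ]] [-2.29855265  1.72083024  0.28209918] [-0.62384459 -0.03962005  0.37988688]
```

View pics/scene0.png

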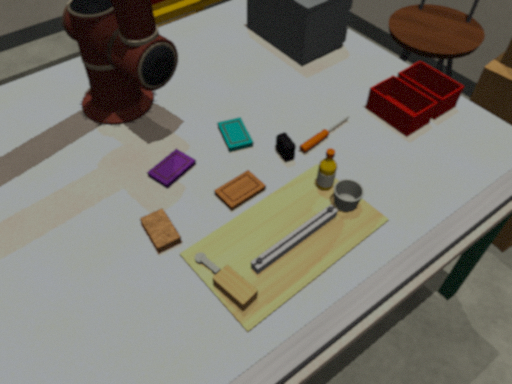

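View pics/side0.png

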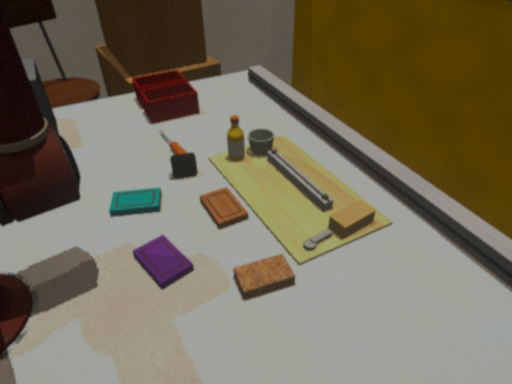

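View pics/wrist0.png

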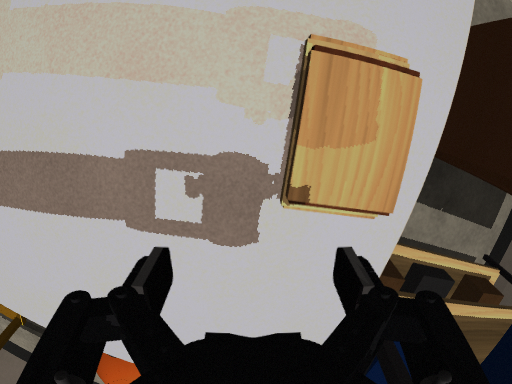

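The scene view shows four slab shapes:
- Wood-brown panel with a dark border at (240,189). This is next to the board's near edge.
- Cork sander at (160,229).
- Purple look-alike at (172,168).
- Turquoise look-alike at (235,134).

The wooden one with the thin dark border fits the description. I'll confirm it in enlarged crops.

```bash
python3 - <<'E'
import cv2
a=cv2.imread("pics/scene0.png");b=cv2.imread("pics/side0.png")
cv2.imwrite("pics/c1.png",cv2.resize(a[130:320,170:395],None,fx=3.5,fy=3.1,interpolation=cv2.INTER_CUBIC)[:, :800])
cv2.imwrite("pics/c2.png",cv2.resize(b[110:300,190:390],None,fx=4,fy=3.1,interpolation=cv2.INTER_CUBIC))
cv2.imwrite("pics/c3.png",cv2.resize(a[160:220,200:280],None,fx=10,fy=10,interpolation=cv2.INTER_CUBIC))
cv2.imwrite("pics/c4.png",cv2.resize(b[180:235,190:260],None,fx=10,fy=10,interpolation=cv2.INTER_CUBIC))
E
```

```text
(no output)
```

View pics/c1.png

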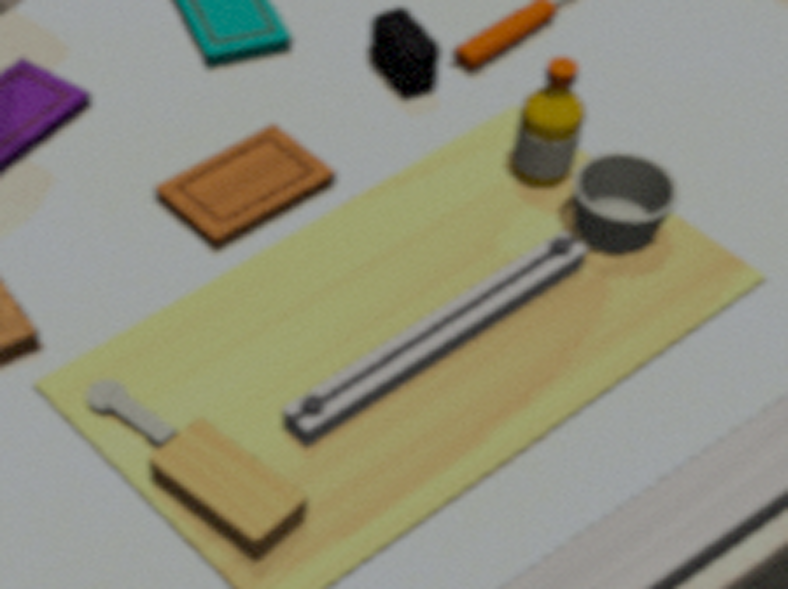

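View pics/c2.png

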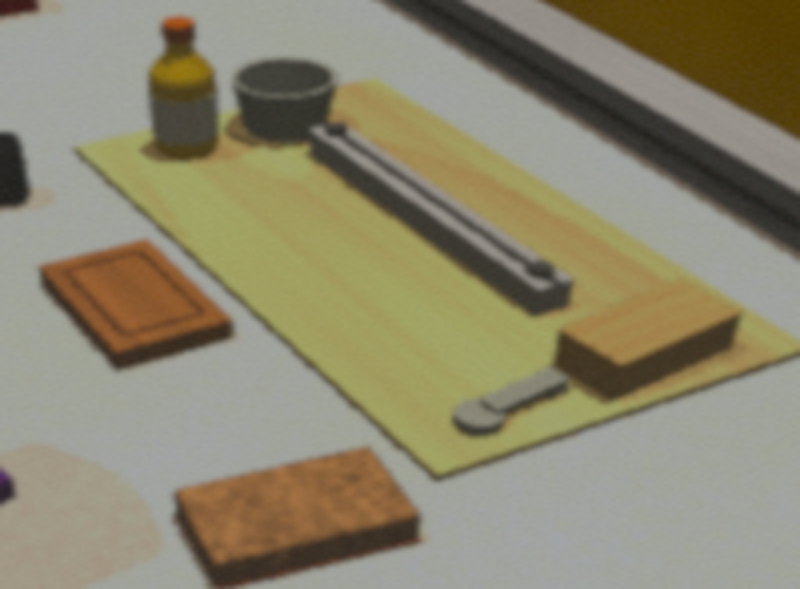

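View pics/c3.png

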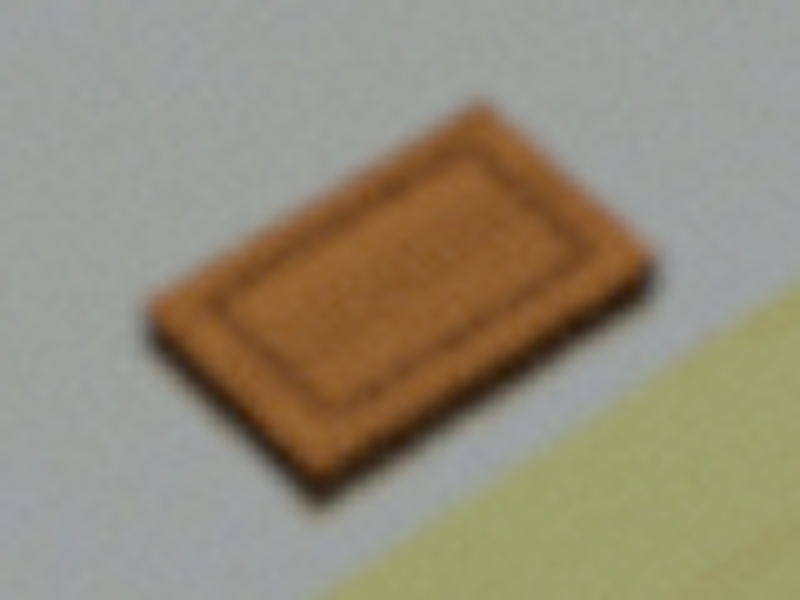

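View pics/c4.png

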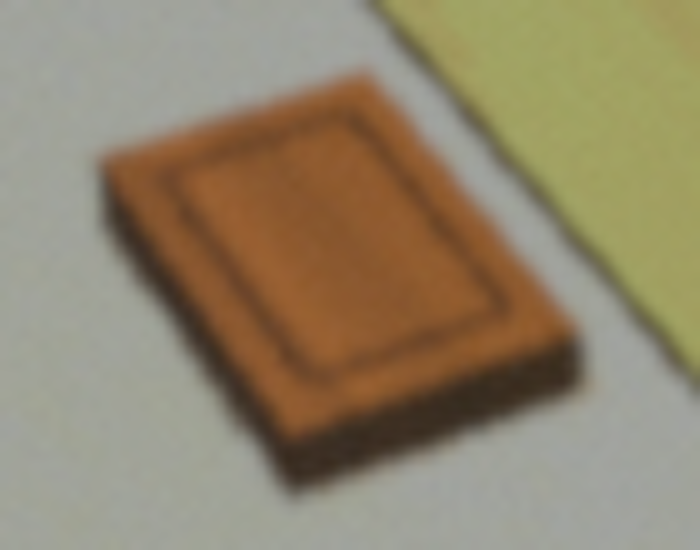

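```bash
cat > h.py <<'E'
import numpy as np, cv2
from plant import robot, imaging
def cam(n): return imaging.get_image(n)
def onplane(im,pts,z):
    K=im["camera_matrix"];R=cv2.Rodrigues(np.array(im["rvec"],float))[0];t=np.array(im["tvec"],float).ravel()
    p=np.c_[np.array(pts,float),np.ones(len(pts))]
    d=(R.T@np.linalg.inv(K)@p.T).T; c=-R.T@t
    return c+d*((z-c[2])/d[:,2])[:,None]
def proj(im,P):
    return cv2.projectPoints(np.array(P,float),np.array(im["rvec"],float),np.array(im["tvec"],float),im["camera_matrix"],None)[0].reshape(-1,2)
E
python3 - <<'E'
from h import *
np.set_printoptions(precision=4,suppress=True)
s=cam("scene");d=cam("side")
A=onplane(s,np.array([(480,98),(655,262),(320,480),(148,310)])/10+[200,160],.018)
B=onplane(d,np.array([(365,72),(580,330),(290,440),(102,160)])/10+[190,180],.018)
print(A,A.mean(0));print(B,B.mean(0))
f=lambda L,o,sc:np.array(L)/sc+o
print("board scene NR FL NL");print(onplane(s,f([(38,385),(763,280),(515,107)],[170,130],[3.5,3.1]),.006))
print("board side NL NR FR FL");print(onplane(d,f([(77,150),(437,478),(800,350),(370,80)],[190,110],[4,3.1]),.006))
print("fence scene top far/near corners z32: L-near, R-near");print(onplane(s,f([(555,237),(287,408),(303,432),(585,250)],[170,130],[3.5,3.1]),.032))
print("fence side top near L, R");print(onplane(d,f([(312,128),(532,290),(570,280)],[190,110],[4,3.1]),.032))
E
```

```text
[[0.476  0.1325 0.018 ]
 [0.5471 0.1333 0.018 ]
 [0.5527 0.0257 0.018 ]
 [0.4835 0.0235 0.018 ]] [0.5148 0.0787 0.018 ]
[[0.5438 0.1324 0.018 ]
 [0.5492 0.0237 0.018 ]
 [0.4791 0.0192 0.018 ]
 [0.4763 0.129  0.018 ]] [0.5121 0.0761 0.018 ]
board scene NR FL NL
[[ 0.5827 -0.1389  0.006 ]
 [ 0.7996  0.3047  0.006 ]
 [ 0.5621  0.296   0.006 ]]
board side NL NR FR FL
[[ 0.5582  0.289   0.006 ]
 [ 0.5783 -0.1451  0.006 ]
 [ 0.812  -0.1312  0.006 ]
 [ 0.7922  0.3042  0.006 ]]
fence scene top far/near corners z32: L-near, R-near
[[ 0.6964  0.2043  0.032 ]
 [ 0.7076 -0.0334  0.032 ]
 [ 0.7288 -0.0374  0.032 ]
 [ 0.7178  0.2115  0.032 ]]
fence side top near L, R
[[ 0.6955  0.2103  0.032 ]
 [ 0.7019 -0.037   0.032 ]
 [ 0.7266 -0.0371  0.032 ]]
```

The crop confirms the panel: wood, with a thin dark border line, long side facing the board. Next I'll check the clearance to the neighbours around the approach area.

```bash
python3 - <<'E'
import cv2
a=cv2.imread("pics/scene0.png")
cv2.imwrite("pics/c5.png",cv2.resize(a[105:255,135:335],None,fx=4,fy=4,interpolation=cv2.INTER_CUBIC))
E
```

```text
(no output)
```

View pics/c5.png

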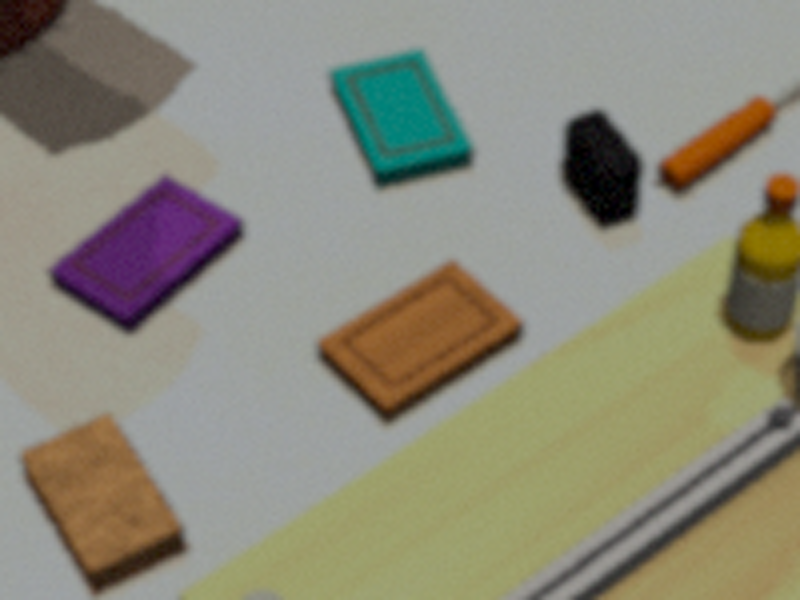

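```bash
python3 - <<'E'
from h import *
np.set_printoptions(precision=3,suppress=True)
s=cam("scene")
f=lambda L:np.array(L)/4+[135,105]
print("purple\n",onplane(s,f([(168,178),(242,225),(130,322),(52,270)]),.018))
print("turq\n",onplane(s,f([(332,72),(422,52),(470,155),(380,180)]),.018))
print("sander\n",onplane(s,f([(25,460),(108,418),(183,540),(95,580)]),.025))
print("tape bottom\n",onplane(s,f([(605,225),(637,215),(570,170)]),.0))
E
```

```text
purple
 [[ 0.302  0.026  0.018]
 [ 0.369  0.042  0.018]
 [ 0.397 -0.06   0.018]
 [ 0.329 -0.077  0.018]]
turq
 [[0.281 0.175 0.018]
 [0.302 0.238 0.018]
 [0.407 0.201 0.018]
 [0.389 0.138 0.018]]
sander
 [[ 0.458 -0.167  0.025]
 [ 0.46  -0.113  0.025]
 [ 0.562 -0.124  0.025]
 [ 0.555 -0.177  0.025]]
tape bottom
 [[0.5   0.243 0.   ]
 [0.505 0.266 0.   ]
 [0.445 0.258 0.   ]]
```

```bash
python3 -m jog '[{"dr":[0,0,-7],"delta_pos":[35,35,0],"gripper":0},{"dr":[0,0,-13.7],"delta_pos":[70,70,0],"gripper":40},{"dr":[0,0,-13.7],"delta_pos":[105,105,0],"gripper":70},{"dr":[0,0,-13.7],"delta_pos":[135,140,0],"gripper":70},{"dr":[0,0,-13.7],"delta_pos":[165,175,0],"gripper":70},{"dr":[0,0,-13.7],"delta_pos":[195,210,0],"gripper":70},{"dr":[0,0,-13.7],"delta_pos":[220,245,0],"gripper":70},{"dr":[0,0,-13.7],"delta_pos":[240,280,0],"gripper":70},{"dr":[0,0,-13.7],"delta_pos":[250,320,0],"gripper":70},{"dr":[0,0,-13.7],"delta_pos":[255,360,0],"gripper":70},{"dr":[0,0,-13.7],"delta_pos":[255,400,0],"gripper":70},{"dr":[0,0,-13.7],"delta_pos":[255,440,0],"gripper":70},{"dr":[0,0,-13.7],"delta_pos":[255,480,0],"gripper":70}]'
```

```text
time_s: 1.38
tcp_pos: [0.4305, -0.1446, 0.2419]
tool_rot: [[0.999, 0.047, 0.0], [0.047, -0.999, 0.001], [0.0, -0.001, -1.0]]
contact_force: [1.0, 0.4, -0.3]
grip_width: 0.062
```

```bash
python3 -m jog '[{"dr":[0,0,0],"delta_pos":[5,40,0],"gripper":70},{"dr":[0,0,0],"delta_pos":[10,80,0],"gripper":70},{"dr":[0,0,0],"delta_pos":[15,120,0],"gripper":70},{"dr":[0,0,0],"delta_pos":[17,160,-20],"gripper":70},{"dr":[0,0,0],"delta_pos":[17,195,-50],"gripper":70},{"dr":[0,0,0],"delta_pos":[17,217,-85],"gripper":70},{"dr":[0,0,0],"delta_pos":[17,219,-125],"gripper":70},{"dr":[0,0,0],"delta_pos":[17,219,-165],"gripper":70},{"dr":[0,0,0],"delta_pos":[17,219,-205],"gripper":70},{"dr":[0,0,0],"delta_pos":[17,219,-217],"gripper":70},{"dr":[0,0,0],"delta_pos":[17,219,-217],"gripper":70}]'
python3 - <<'E'
from h import *
print(robot.get_state()["tcp_pos"])
for n in ["scene","side","wrist"]:
    c=cam(n)["color"]; cv2.imwrite(f"pics/{n}1.png",c)
    if n=="scene": cv2.imwrite("pics/c6.png",cv2.resize(c[110:260,150:350],None,fx=4,fy=4,interpolation=cv2.INTER_CUBIC))
    if n=="side": cv2.imwrite("pics/c7.png",cv2.resize(c[120:270,150:350],None,fx=4,fy=4,interpolation=cv2.INTER_CUBIC))
E
```

```text
time_s: 2.3
tcp_pos: [0.4431, 0.0745, 0.0201]
tool_rot: [[0.999, 0.047, -0.01], [0.047, -0.999, 0.001], [-0.01, -0.001, -1.0]]
contact_force: [-0.4, 0.1, 0.2]
grip_width: 0.0618
[0.44312882 0.07450898 0.02005667]
```

View pics/c6.png

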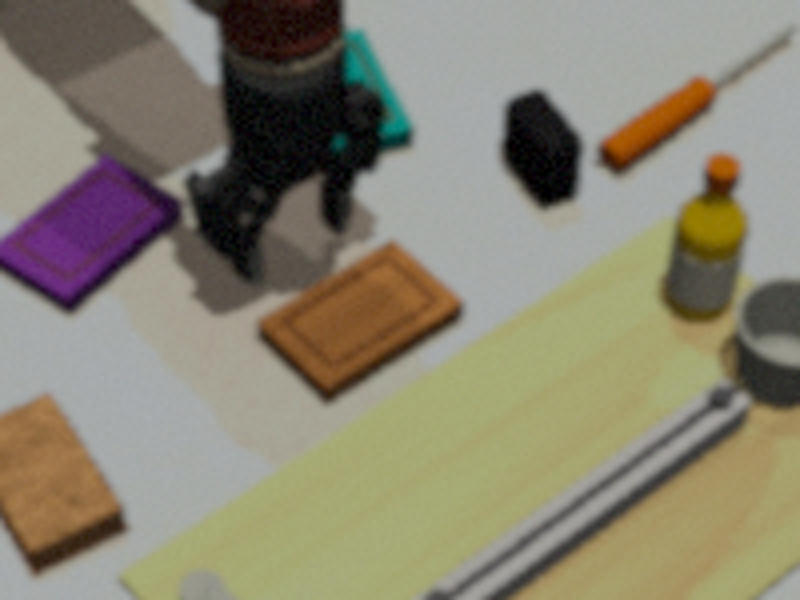

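View pics/c7.png

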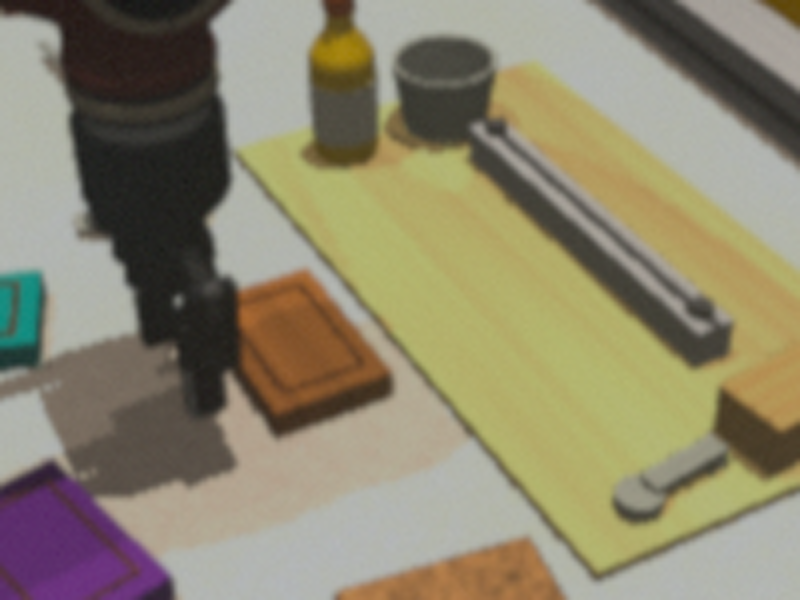

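View pics/wrist1.png

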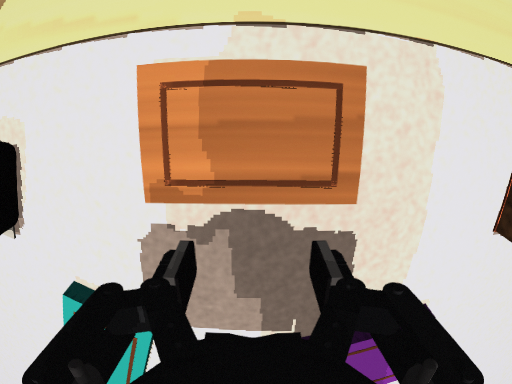

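```bash
python3 -m jog '[{"dr":[0,0.5,0],"delta_pos":[0,0,-4],"gripper":70},{"dr":[0,0.5,0],"delta_pos":[0,0,-8],"gripper":70},{"dr":[0,0.5,0],"delta_pos":[0,0,-8],"gripper":70}]'
python3 -m jog '[{"dr":[0,0,0],"delta_pos":[0,0,-2],"gripper":70},{"dr":[0,0,0],"delta_pos":[0,0,-4],"gripper":70},{"dr":[0,0,0],"delta_pos":[0,0,-4],"gripper":70}]'
```

```text
time_s: 2.7
tcp_pos: [0.4499, 0.0742, 0.0194]
tool_rot: [[0.999, 0.046, -0.003], [0.046, -0.999, 0.001], [-0.003, -0.001, -1.0]]
contact_force: [-0.9, 0.9, 0.0]
grip_width: 0.0622
time_s: 2.95
tcp_pos: [0.4499, 0.0742, 0.0153]
tool_rot: [[0.999, 0.046, -0.004], [0.046, -0.999, 0.001], [-0.004, -0.001, -1.0]]
contact_force: [0.4, -0.9, -0.3]
grip_width: 0.0618
```

```bash
python3 -m jog '[{"dr":[0,0,0],"delta_pos":[0,0,-2],"gripper":70},{"dr":[0,0,0],"delta_pos":[0,0,-3],"gripper":70},{"dr":[0,0,0],"delta_pos":[0,0,-3],"gripper":70}]'
python3 -m jog '[{"dr":[0,0,0],"delta_pos":[0,0,-2],"gripper":70},{"dr":[0,0,0],"delta_pos":[0,0,-3],"gripper":70},{"dr":[0,0,0],"delta_pos":[0,0,-3],"gripper":70}]'
python3 - <<'E'
from h import *
print(robot.get_state()["tcp_pos"])
c=cam("side")["color"]
cv2.imwrite("pics/c8.png",cv2.resize(c[160:240,170:260],None,fx=8,fy=7,interpolation=cv2.INTER_CUBIC))
E
```

```text
time_s: 3.2
tcp_pos: [0.4495, 0.0742, 0.0119]
tool_rot: [[0.999, 0.046, -0.004], [0.046, -0.999, 0.001], [-0.004, -0.001, -1.0]]
contact_force: [0.6, 0.4, -0.1]
grip_width: 0.0617
time_s: 3.45
tcp_pos: [0.4492, 0.0742, 0.0085]
tool_rot: [[0.999, 0.046, -0.005], [0.046, -0.999, 0.001], [-0.005, -0.001, -1.0]]
contact_force: [-0.2, -0.5, -0.7]
grip_width: 0.062
[0.44921638 0.07418949 0.00849577]
```

View pics/c8.png

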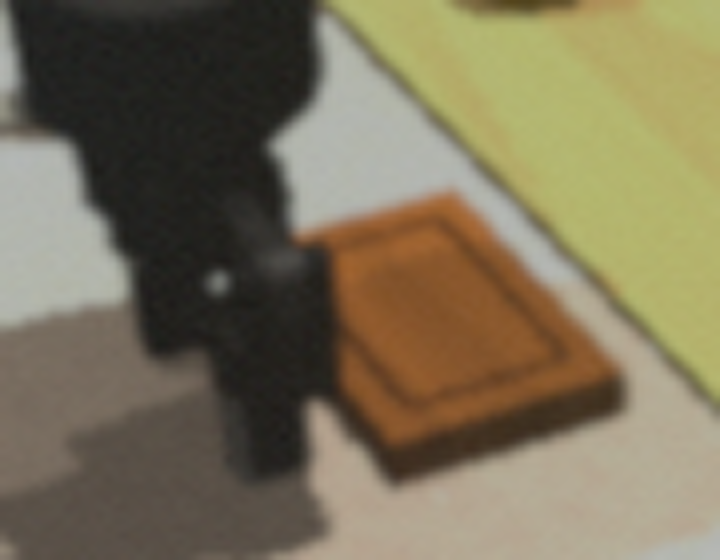

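```bash
python3 - <<'E'
from h import *
d=cam("side")
for x in (.458,.460,.462):
  for y in (.028,.033,.043):
    print(x,y,[np.round((proj(d,[[x,y,z]])[0]-[170,160])*[8,7]).tolist() for z in (0,.004,.008)])
E
python3 -m jog '[{"dr":[0,0,0],"delta_pos":[0,0,-2],"gripper":70},{"dr":[0,0,0],"delta_pos":[0,0,-3],"gripper":70},{"dr":[0,0,0],"delta_pos":[0,0,-3],"gripper":70}]'
```

```text
0.458 0.028 [[312.0, 495.0], [310.0, 486.0], [309.0, 476.0]]
0.458 0.033 [[305.0, 486.0], [304.0, 476.0], [302.0, 466.0]]
0.458 0.043 [[292.0, 466.0], [291.0, 456.0], [289.0, 447.0]]
0.46 0.028 [[319.0, 493.0], [317.0, 484.0], [316.0, 474.0]]
0.46 0.033 [[312.0, 484.0], [311.0, 474.0], [309.0, 464.0]]
0.46 0.043 [[299.0, 464.0], [298.0, 454.0], [296.0, 445.0]]
0.462 0.028 [[326.0, 491.0], [324.0, 482.0], [323.0, 472.0]]
0.462 0.033 [[319.0, 482.0], [318.0, 472.0], [316.0, 462.0]]
0.462 0.043 [[306.0, 462.0], [304.0, 452.0], [303.0, 443.0]]
time_s: 3.8
tcp_pos: [0.4494, 0.0742, 0.0056]
tool_rot: [[0.999, 0.046, -0.005], [0.046, -0.999, 0.001], [-0.005, -0.001, -1.0]]
contact_force: [-0.7, -0.4, 0.9]
grip_width: 0.0621
```

```bash
python3 -m jog '[{"dr":[0,0,0],"delta_pos":[0,0,-1],"gripper":70},{"dr":[0,0,0],"delta_pos":[0,0,-2],"gripper":70},{"dr":[0,0,0],"delta_pos":[0,0,-2],"gripper":70}]'
```

```text
time_s: 4.05
tcp_pos: [0.4496, 0.0742, 0.0054]
tool_rot: [[0.999, 0.046, -0.007], [0.046, -0.999, 0.0], [-0.007, -0.001, -1.0]]
contact_force: [-8.2, -0.0, 15.8]
grip_width: 0.062
```

```bash
python3 -m jog '[{"dr":[0,0.3,0],"delta_pos":[0,0,2],"gripper":70},{"dr":[0,0.3,0],"delta_pos":[5,0.2,2],"gripper":70},{"dr":[0,0.3,0],"delta_pos":[10,0.5,2],"gripper":70},{"dr":[0,0.3,0],"delta_pos":[15,0.7,2],"gripper":70},{"dr":[0,0.3,0],"delta_pos":[20,0.9,2],"gripper":70},{"dr":[0,0.3,0],"delta_pos":[25,1.2,2],"gripper":70},{"dr":[0,0.3,0],"delta_pos":[29,1.4,2],"gripper":70},{"dr":[0,0.3,0],"delta_pos":[32,1.5,2],"gripper":70},{"dr":[0,0.3,0],"delta_pos":[32,1.5,2],"gripper":70}]'
python3 - <<'E'
from h import *
s=robot.get_state();print(s["tcp_pos"],s["contact_force"])
c=cam("side")["color"]
cv2.imwrite("pics/c9.png",cv2.resize(c[150:240,170:280],None,fx=7,fy=6,interpolation=cv2.INTER_CUBIC))
E
```

```text
time_s: 4.8
tcp_pos: [0.4823, 0.0757, 0.0074]
tool_rot: [[0.999, 0.046, -0.012], [0.046, -0.999, 0.0], [-0.012, -0.001, -1.0]]
contact_force: [0.7, -0.3, -0.9]
grip_width: 0.0619
[0.48228864 0.07569535 0.00737527] [ 0.74372281 -0.29854458 -0.90860824]
```

View pics/c9.png

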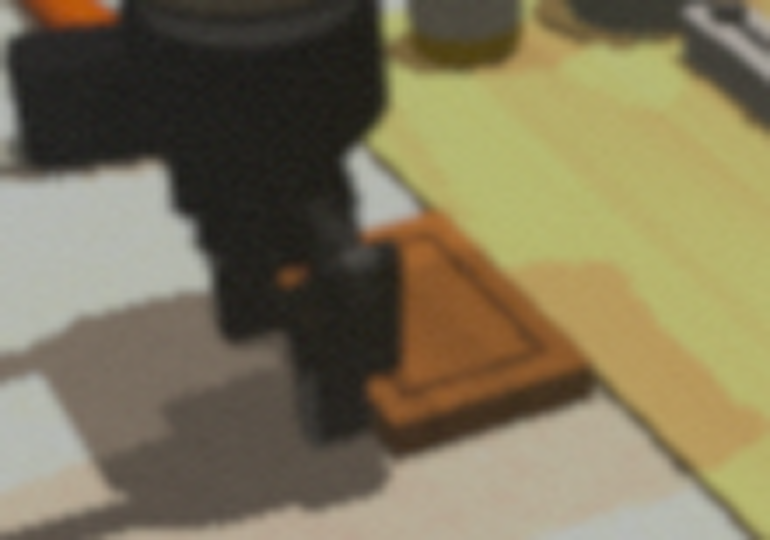

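```bash
python3 -m jog '[{"dr":[0,0.4,0],"delta_pos":[2,0.1,0],"gripper":70},{"dr":[0,0.4,0],"delta_pos":[4,0.2,0],"gripper":70},{"dr":[0,0.4,0],"delta_pos":[4,0.2,0],"gripper":70}]'
python3 -m jog '[{"dr":[0,0,0],"delta_pos":[2,0.1,0],"gripper":70},{"dr":[0,0,0],"delta_pos":[3,0.2,0],"gripper":70}]'
```

```text
time_s: 5.1
tcp_pos: [0.4864, 0.0759, 0.0074]
tool_rot: [[0.999, 0.046, -0.018], [0.046, -0.999, 0.0], [-0.018, -0.001, -1.0]]
contact_force: [0.1, -0.3, -0.2]
grip_width: 0.0621
time_s: 5.27
tcp_pos: [0.4872, 0.076, 0.0071]
tool_rot: [[0.999, 0.047, -0.025], [0.047, -0.999, -0.0], [-0.025, -0.001, -1.0]]
contact_force: [-10.7, -1.3, 7.8]
grip_width: 0.0619
```

```bash
python3 -m jog '[{"dr":[0,0,0],"delta_pos":[2,0.1,1],"gripper":70},{"dr":[0,-0.5,0],"delta_pos":[3,0.1,4],"gripper":70},{"dr":[0,-1,0],"delta_pos":[3.5,0.2,8],"gripper":70},{"dr":[0,-1,0],"delta_pos":[4,0.2,12],"gripper":70},{"dr":[0,-1,0],"delta_pos":[4.5,0.2,17],"gripper":70}]'
python3 - <<'E'
from h import *
s=robot.get_state();print(s["tcp_pos"],s["contact_force"])
c=cam("side")["color"]
cv2.imwrite("pics/c10.png",cv2.resize(c[150:240,170:280],None,fx=7,fy=6,interpolation=cv2.INTER_CUBIC))
E
```

```text
time_s: 5.68
tcp_pos: [0.489, 0.0761, 0.0227]
tool_rot: [[0.999, 0.047, -0.014], [0.047, -0.999, -0.0], [-0.014, -0.0, -1.0]]
contact_force: [-5.1, -0.6, 0.7]
grip_width: 0.0618
[0.4890274  0.07607238 0.0227021 ] [-5.1464316  -0.58606581  0.7149706 ]
```

View pics/c10.png

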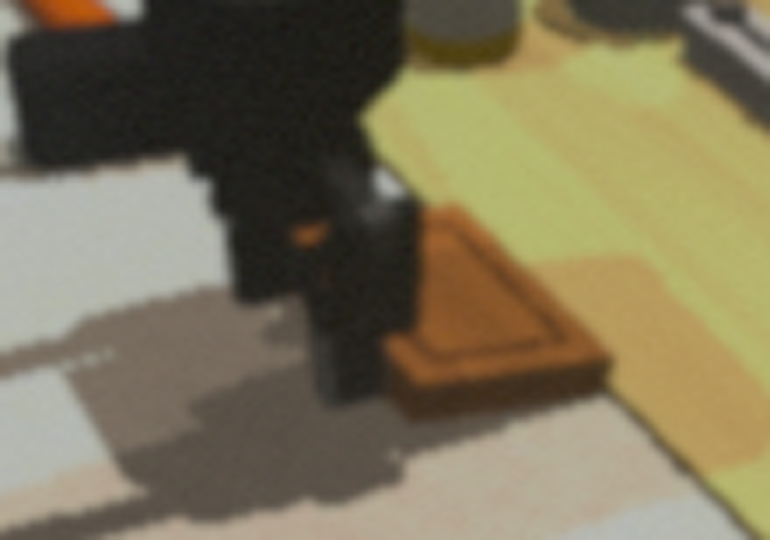

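```bash
python3 -m jog '[{"dr":[0,0,0],"delta_pos":[3.5,0.2,3.5],"gripper":70},{"dr":[0,0,0],"delta_pos":[5,0.2,7.5],"gripper":70},{"dr":[0,0,0],"delta_pos":[7,0.3,12.5],"gripper":70},{"dr":[0,0,0],"delta_pos":[9.2,0.4,17.5],"gripper":70},{"dr":[0,0,0],"delta_pos":[12,0.5,22.2],"gripper":70},{"dr":[0,0,0],"delta_pos":[15,0.7,26.6],"gripper":70}]'
python3 - <<'E'
from h import *
s=robot.get_state();print(s["tcp_pos"],s["contact_force"])
c=cam("side")["color"]
cv2.imwrite("pics/c11.png",cv2.resize(c[150:240,170:280],None,fx=7,fy=6,interpolation=cv2.INTER_CUBIC))
E
```

```text
time_s: 6.23
tcp_pos: [0.5016, 0.0767, 0.0501]
tool_rot: [[0.999, 0.047, -0.022], [0.047, -0.999, -0.001], [-0.022, 0.0, -1.0]]
contact_force: [-11.3, -2.2, 7.2]
grip_width: 0.0621
[0.50157914 0.07666932 0.05005725] [-11.31891155  -2.15021522   7.22990539]
```

View pics/c11.png

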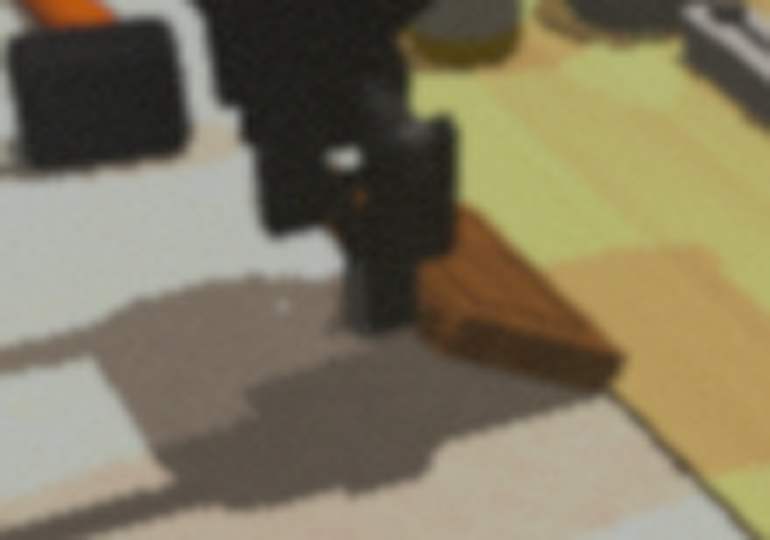

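```bash
python3 -m jog '[{"dr":[0,0,0],"delta_pos":[4,0.2,1.5],"gripper":70},{"dr":[0,0,0],"delta_pos":[7,0.3,5],"gripper":70},{"dr":[0,0,0],"delta_pos":[10.5,0.5,8.3],"gripper":70},{"dr":[0,0,0],"delta_pos":[14,0.7,11.3],"gripper":70},{"dr":[0,0,0],"delta_pos":[17.5,0.8,13.8],"gripper":70}]'
python3 - <<'E'
from h import *
s=robot.get_state();print(s["tcp_pos"],s["contact_force"])
c=cam("side")["color"]
cv2.imwrite("pics/c12.png",cv2.resize(c[150:240,170:280],None,fx=7,fy=6,interpolation=cv2.INTER_CUBIC))
E
```

```text
time_s: 6.7
tcp_pos: [0.5187, 0.0775, 0.0671]
tool_rot: [[0.999, 0.048, -0.026], [0.048, -0.999, -0.002], [-0.026, 0.0, -1.0]]
contact_force: [-12.8, -1.1, 17.6]
grip_width: 0.0618
[0.51874659 0.07745896 0.06706448] [-12.82655048  -1.13503671  17.62136618]
```

View pics/c12.png

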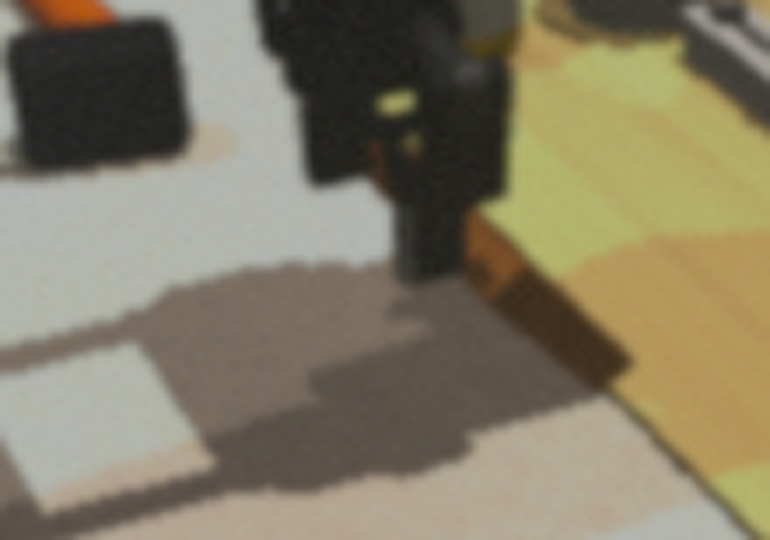

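```bash
python3 -m jog '[{"dr":[0,0,0],"delta_pos":[4.5,0.2,0.5],"gripper":70},{"dr":[0,0,0],"delta_pos":[8.5,0.4,2.5],"gripper":70},{"dr":[0,0,0],"delta_pos":[12.5,0.6,3.5],"gripper":70}]'
python3 - <<'E'
from h import *
s=robot.get_state();print(s["tcp_pos"],s["contact_force"])
c=cam("side")["color"]
cv2.imwrite("pics/c13.png",cv2.resize(c[150:240,170:280],None,fx=7,fy=6,interpolation=cv2.INTER_CUBIC))
E
```

```text
time_s: 7.0
tcp_pos: [0.5346, 0.0782, 0.0759]
tool_rot: [[0.999, 0.048, -0.02], [0.048, -0.999, -0.001], [-0.02, 0.0, -1.0]]
contact_force: [-9.7, -0.7, 21.2]
grip_width: 0.0621
[0.53462002 0.07821447 0.07586385] [-9.65310301 -0.69427874 21.1707049 ]
```

View pics/c13.png

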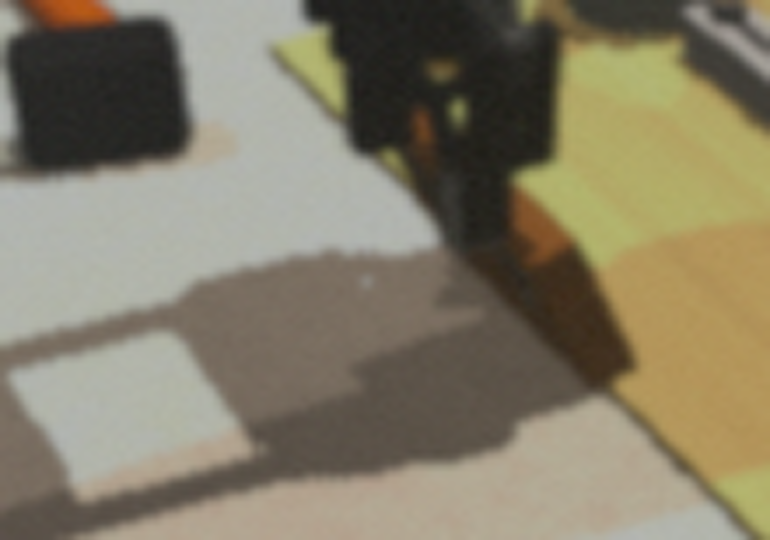

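```bash
python3 -m jog '[{"dr":[0,0,0],"delta_pos":[4.5,0.2,1],"gripper":70},{"dr":[0,0,0],"delta_pos":[9,0.4,2],"gripper":70},{"dr":[0,0,0],"delta_pos":[13.5,0.6,2.5],"gripper":70}]'
python3 - <<'E'
from h import *
s=robot.get_state();print(s["tcp_pos"],s["contact_force"])
c=cam("side")["color"]
cv2.imwrite("pics/c14.png",cv2.resize(c[150:240,170:280],None,fx=7,fy=6,interpolation=cv2.INTER_CUBIC))
E
```

```text
time_s: 7.3
tcp_pos: [0.551, 0.0789, 0.0805]
tool_rot: [[0.999, 0.048, -0.015], [0.048, -0.999, -0.001], [-0.015, 0.0, -1.0]]
contact_force: [-2.3, 0.2, 9.6]
grip_width: 0.0619
[0.5509684  0.07890766 0.08049549] [-2.33050962  0.24513564  9.57941496]
```

View pics/c14.png

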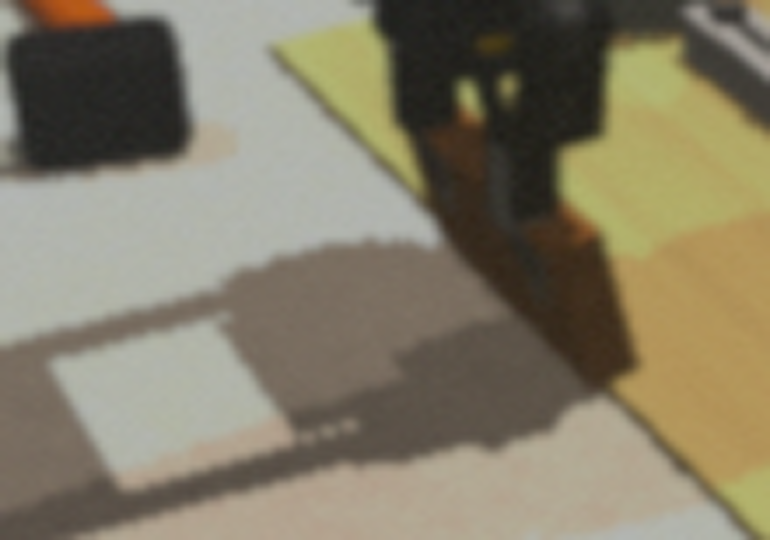

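```bash
python3 -m jog '[{"dr":[0,0,0],"delta_pos":[4.5,0.2,-0.5],"gripper":70},{"dr":[0,0,0],"delta_pos":[9,0.4,-0.5],"gripper":70},{"dr":[0,0,0],"delta_pos":[13,0.6,-0.5],"gripper":70}]'
python3 - <<'E'
from h import *
s=robot.get_state();print(s["tcp_pos"],s["contact_force"])
c=cam("side")["color"]
cv2.imwrite("pics/c15.png",cv2.resize(c[150:240,170:280],None,fx=7,fy=6,interpolation=cv2.INTER_CUBIC))
E
```

```text
time_s: 7.6
tcp_pos: [0.5665, 0.0797, 0.0818]
tool_rot: [[0.999, 0.047, -0.011], [0.047, -0.999, -0.001], [-0.011, 0.0, -1.0]]
contact_force: [-2.1, 0.5, 11.1]
grip_width: 0.0619
[0.56654415 0.07965328 0.08182844] [-2.05218911  0.45073629 11.05983055]
```

View pics/c15.png

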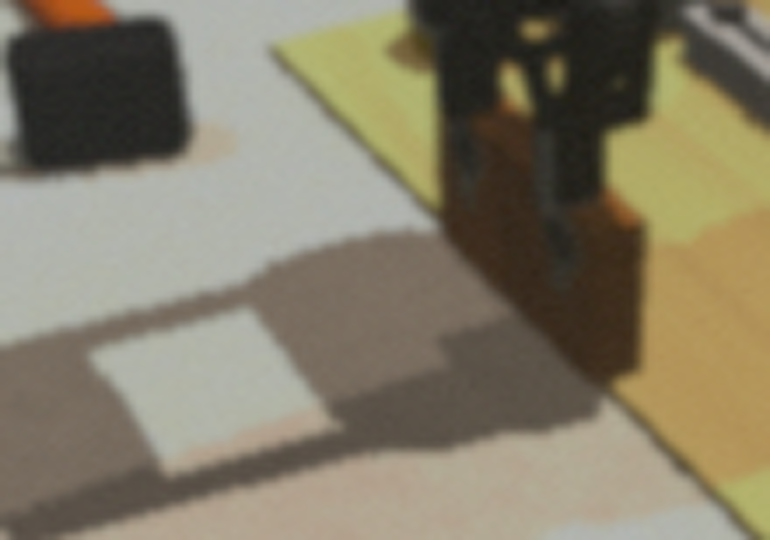

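```bash
python3 -m jog '[{"dr":[0,0,0],"delta_pos":[4.5,0.2,-0.5],"gripper":70},{"dr":[0,0,0],"delta_pos":[9,0.4,0],"gripper":70},{"dr":[0,0,0],"delta_pos":[13.5,0.6,0.3],"gripper":70},{"dr":[0,0,0],"delta_pos":[18,0.8,0.6],"gripper":70}]'
python3 - <<'E'
from h import *
s=robot.get_state();print(s["tcp_pos"],s["contact_force"])
c=cam("side")["color"]
cv2.imwrite("pics/c16.png",cv2.resize(c[140:240,170:290],None,fx=6,fy=6,interpolation=cv2.INTER_CUBIC))
E
```

```text
time_s: 7.98
tcp_pos: [0.5864, 0.0805, 0.0832]
tool_rot: [[0.999, 0.047, -0.008], [0.047, -0.999, -0.0], [-0.008, -0.0, -1.0]]
contact_force: [0.2, 0.1, 3.2]
grip_width: 0.0618
[0.58637164 0.08052603 0.08320429] [0.22694325 0.10229947 3.15053268]
```

View pics/c16.png

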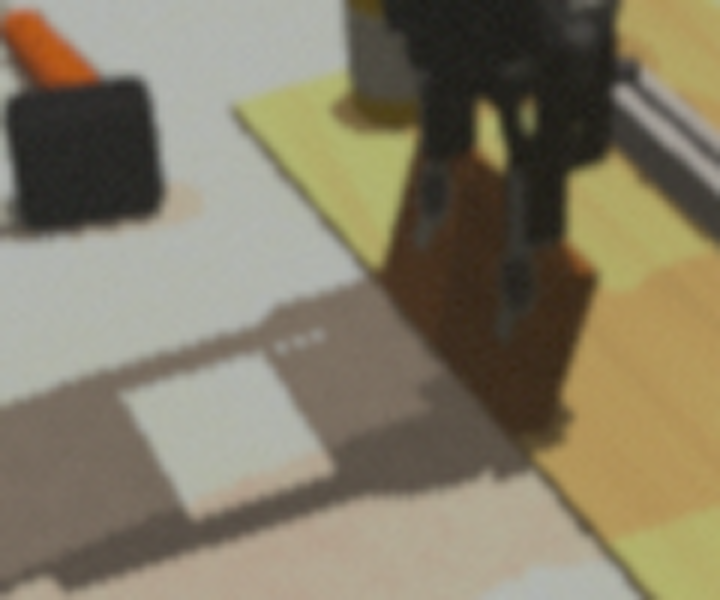

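```bash
python3 -m jog '[{"dr":[0,0,0],"delta_pos":[5,0.2,-0.5],"gripper":70},{"dr":[0,0,0],"delta_pos":[10,0.4,-0.5],"gripper":70},{"dr":[0,0,0],"delta_pos":[16,0.7,0],"gripper":70},{"dr":[0,0,0],"delta_pos":[20,0.8,0],"gripper":70},{"dr":[0,0,0],"delta_pos":[20,0.8,0],"gripper":70}]'
python3 - <<'E'
from h import *
s=robot.get_state();print(s["tcp_pos"],s["contact_force"])
c=cam("side")["color"]
cv2.imwrite("pics/c17.png",cv2.resize(c[140:240,170:290],None,fx=6,fy=6,interpolation=cv2.INTER_CUBIC))
E
```

```text
time_s: 8.45
tcp_pos: [0.6071, 0.0812, 0.0824]
tool_rot: [[0.999, 0.047, -0.009], [0.047, -0.999, -0.0], [-0.009, -0.0, -1.0]]
contact_force: [0.1, 0.5, 0.1]
grip_width: 0.0618
[0.60712933 0.08124823 0.08241229] [0.07686269 0.49149937 0.05022332]
```

View pics/c17.png

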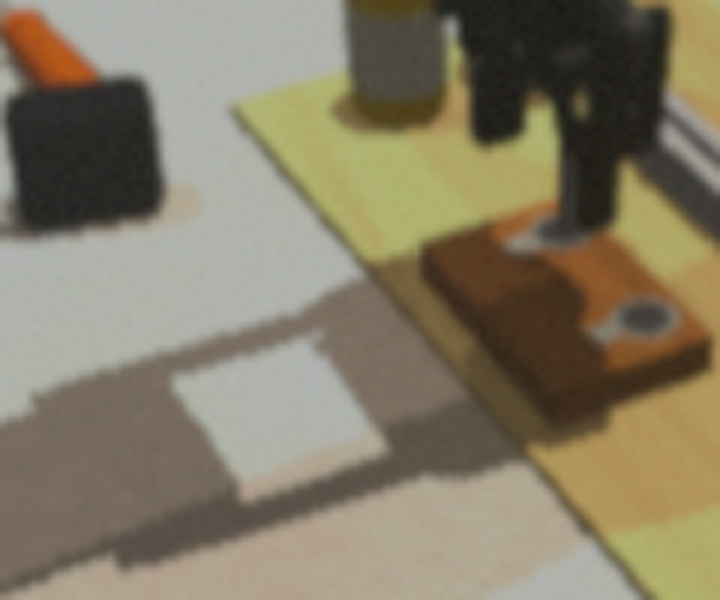

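The side crop shows the panel lying on the board with both hinge cups up, at (560,230) and (650,315) in the crop. Next I'll locate its rear long side.

```bash
python3 - <<'E'
from h import *
d=cam("side")
print(onplane(d,np.array([(427,242),(555,400),(710,340)])/6+[170,140],.024).round(4))
E
python3 -m jog '[{"dr":[0,0,0],"delta_pos":[-30,-1.4,0],"gripper":70},{"dr":[0,0,0],"delta_pos":[-57,-2.7,0],"gripper":70},{"dr":[0,0,0],"delta_pos":[-57,-2.7,-25],"gripper":70},{"dr":[0,0,0],"delta_pos":[-57,-2.7,-50],"gripper":70},{"dr":[0,0,0],"delta_pos":[-57,-2.7,-60],"gripper":70},{"dr":[0,0,0],"delta_pos":[-57,-2.7,-60],"gripper":70}]'
python3 - <<'E'
from h import *
s=robot.get_state();print(s["tcp_pos"],s["contact_force"])
c=cam("side")["color"]
cv2.imwrite("pics/c18.png",cv2.resize(c[140:240,170:290],None,fx=6,fy=6,interpolation=cv2.INTER_CUBIC))
cv2.imwrite("pics/w18.png",cam("wrist")["color"])
E
```

```text
[[0.5832 0.1342 0.024 ]
 [0.584  0.0222 0.024 ]
 [0.6522 0.0272 0.024 ]]
time_s: 9.05
tcp_pos: [0.5466, 0.0786, 0.0193]
tool_rot: [[0.999, 0.047, -0.016], [0.047, -0.999, -0.0], [-0.016, -0.0, -1.0]]
contact_force: [-0.1, -0.2, -0.0]
grip_width: 0.0618
[0.54657126 0.07855524 0.01929064] [-0.14164077 -0.18628294 -0.0383961 ]
```

View pics/c18.png

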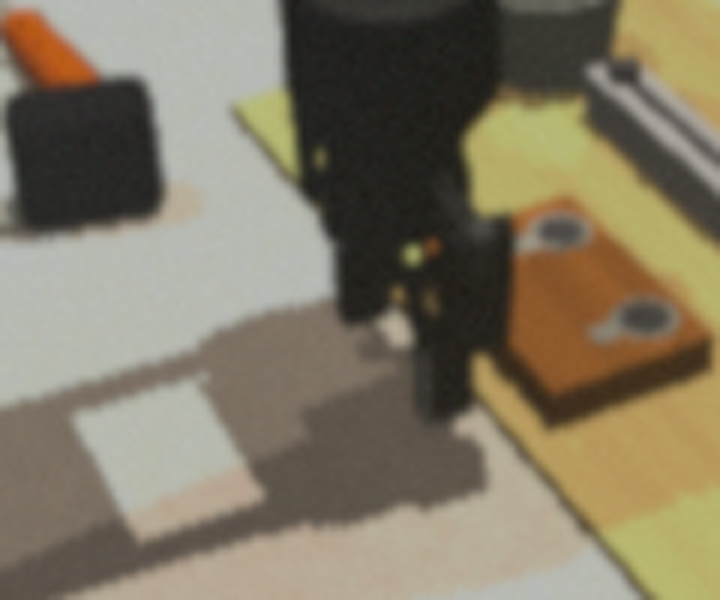

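View pics/w18.png

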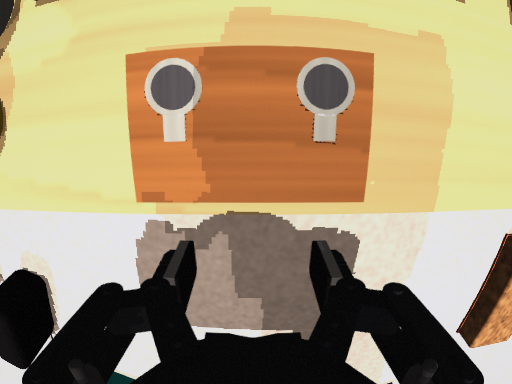

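```bash
python3 -m jog '[{"dr":[0,-0.8,0],"delta_pos":[5,0.2,-2],"gripper":70},{"dr":[0,-0.8,0],"delta_pos":[10,0.5,-5],"gripper":70},{"dr":[0,-0.8,0],"delta_pos":[10,0.5,-5],"gripper":70}]'
```

```text
time_s: 9.4
tcp_pos: [0.5614, 0.0791, 0.0186]
tool_rot: [[0.999, 0.047, 0.007], [0.047, -0.999, -0.0], [0.007, 0.001, -1.0]]
contact_force: [-0.6, 0.5, 0.5]
grip_width: 0.062
```

```bash
python3 -m jog '[{"dr":[0,0,0],"delta_pos":[5,0.2,-3],"gripper":70},{"dr":[0,0,0],"delta_pos":[10,0.5,-3],"gripper":70},{"dr":[0,0,0],"delta_pos":[14,0.7,-3],"gripper":70},{"dr":[0,0,0],"delta_pos":[18,0.8,-3],"gripper":70},{"dr":[0,0,0],"delta_pos":[22,1,-3],"gripper":70},{"dr":[0,0,0],"delta_pos":[26,1.2,-3],"gripper":70},{"dr":[0,0,0],"delta_pos":[30,1.4,-3],"gripper":70},{"dr":[0,0,0],"delta_pos":[34,1.6,-3],"gripper":70},{"dr":[0,0,0],"delta_pos":[38,1.8,-3],"gripper":70},{"dr":[0,0,0],"delta_pos":[42,2,-3],"gripper":70},{"dr":[0,0,0],"delta_pos":[46,2.2,-3],"gripper":70},{"dr":[0,0,0],"delta_pos":[46,2.2,-3],"gripper":70}]'
python3 - <<'E'
from h import *
s=robot.get_state();print(s["tcp_pos"],s["contact_force"])
c=cam("side")["color"]
cv2.imwrite("pics/c19.png",cv2.resize(c[120:240,180:330],None,fx=5,fy=5,interpolation=cv2.INTER_CUBIC))
E
```

```text
time_s: 10.4
tcp_pos: [0.6085, 0.0813, 0.0158]
tool_rot: [[0.999, 0.047, 0.008], [0.047, -0.999, -0.0], [0.008, 0.001, -1.0]]
contact_force: [-0.0, -0.2, -0.3]
grip_width: 0.0619
[0.6085213  0.08127871 0.01583019] [-0.01703207 -0.24700251 -0.32629899]
```

View pics/c19.png

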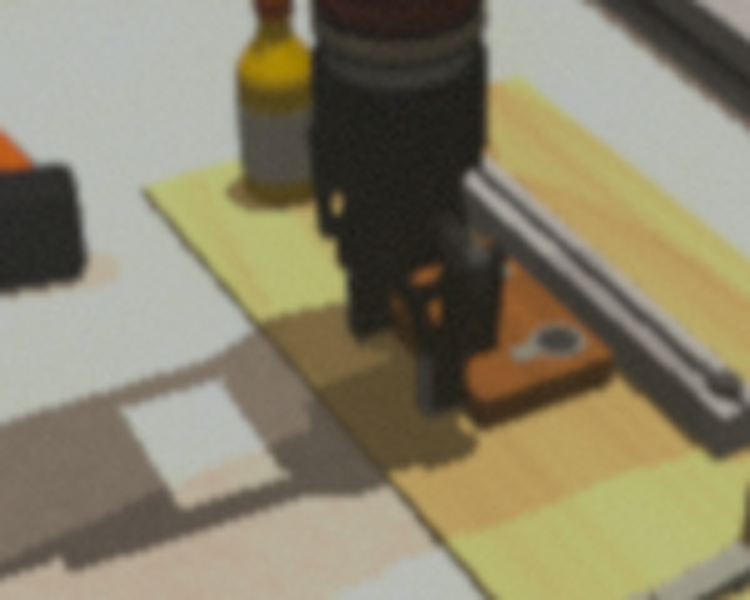

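```bash
python3 -m jog '[{"dr":[0,0,0],"delta_pos":[3,0.1,0],"gripper":70},{"dr":[0,0,0],"delta_pos":[6,0.3,0],"gripper":70},{"dr":[0,0,0],"delta_pos":[8,0.4,0],"gripper":70},{"dr":[0,0,0],"delta_pos":[8,0.4,0],"gripper":70}]'
python3 -m jog '[{"dr":[0,0,0],"delta_pos":[1.5,0.1,0],"gripper":70},{"dr":[0,0,0],"delta_pos":[3,0.1,0],"gripper":70},{"dr":[0,0,0],"delta_pos":[3,0.1,0],"gripper":70}]'
```

```text
time_s: 10.78
tcp_pos: [0.6166, 0.0817, 0.0157]
tool_rot: [[0.999, 0.047, 0.009], [0.047, -0.999, -0.0], [0.009, 0.001, -1.0]]
contact_force: [0.1, -0.6, -0.1]
grip_width: 0.062
time_s: 11.03
tcp_pos: [0.6181, 0.0817, 0.0156]
tool_rot: [[0.999, 0.047, 0.004], [0.047, -0.999, -0.0], [0.004, 0.001, -1.0]]
contact_force: [-6.7, 0.3, 4.7]
grip_width: 0.0619
```

```bash
python3 -m jog '[{"dr":[0,0,0],"delta_pos":[0,0,0],"gripper":70},{"dr":[0,0,0],"delta_pos":[-3,-0.1,0],"gripper":70},{"dr":[0,0,0],"delta_pos":[-20,-1,0],"gripper":70},{"dr":[0,0,0],"delta_pos":[-45,-2,5],"gripper":70},{"dr":[0,0,0],"delta_pos":[-70,-3,30],"gripper":70},{"dr":[0,0,0],"delta_pos":[-100,-5,65],"gripper":70},{"dr":[0,0,0],"delta_pos":[-120,-6,100],"gripper":70},{"dr":[0,0,0],"delta_pos":[-130,-6,130],"gripper":70}]'
python3 - <<'E'
from h import *
s=robot.get_state();print(s["tcp_pos"],s["contact_force"])
c=cam("side")["color"]
cv2.imwrite("pics/c20.png",cv2.resize(c[130:230,200:330],None,fx=6,fy=6,interpolation=cv2.INTER_CUBIC))
c=cam("scene")["color"]
cv2.imwrite("pics/c21.png",cv2.resize(c[120:320,160:400],None,fx=3.3,fy=3,interpolation=cv2.INTER_CUBIC))
cv2.imwrite("pics/c22.png",cv2.resize(c[170:270,225:345],None,fx=6,fy=6,interpolation=cv2.INTER_CUBIC))
E
```

```text
time_s: 11.7
tcp_pos: [0.4857, 0.0757, 0.1462]
tool_rot: [[0.999, 0.047, 0.003], [0.047, -0.999, -0.0], [0.003, 0.001, -1.0]]
contact_force: [1.3, -0.4, 1.3]
grip_width: 0.0618
[0.48573708 0.07574889 0.14623316] [ 1.30026834 -0.43128945  1.30936336]
```

View pics/c20.png

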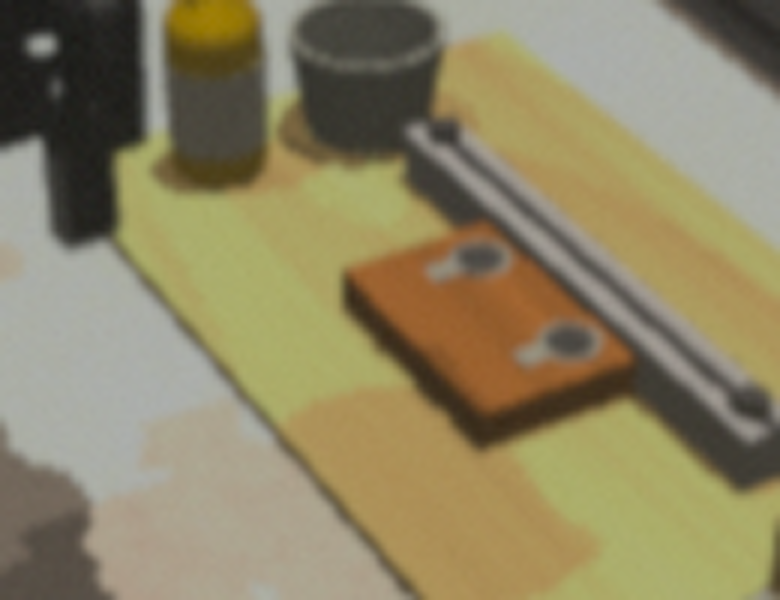

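View pics/c21.png

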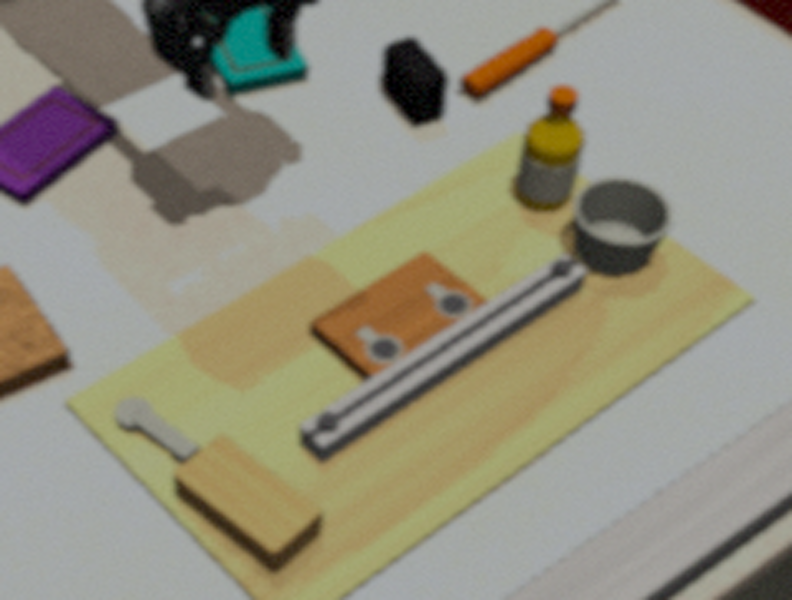

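View pics/c22.png

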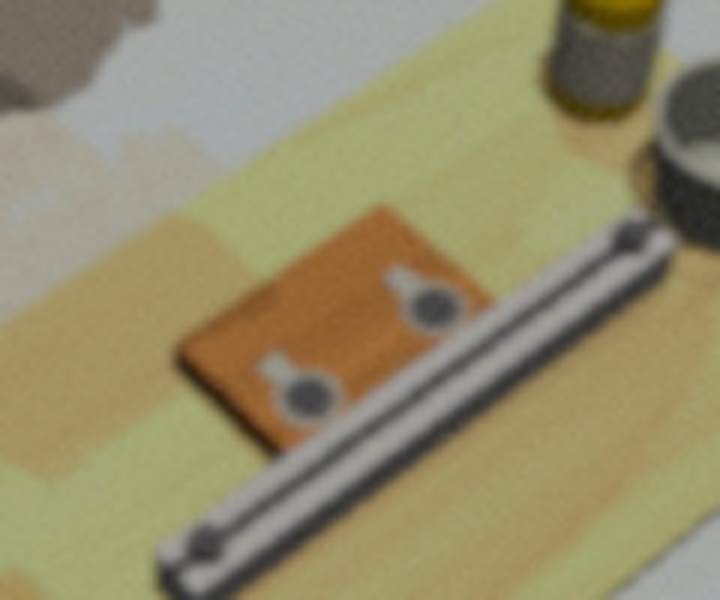

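The panel looks flush, with the cups up and the bystanders unmoved. I'll check the gap and angle numerically.

```bash
python3 - <<'E'
from h import *
d=cam("side");s=cam("scene")
def rep(P,F):
    u=(F[1]-F[0])[:2];u/=np.linalg.norm(u);n=np.array([-u[1],u[0]])
    print("rear dist to fence face mm",[(round(abs((p-F[0])[:2]@n)*1000,1)) for p in P], "angle", np.arctan2(*( (P[1]-P[0])[:2]@np.c_[n,u])).round(3), "y along fence rel. mid", ((P.mean(0)-F.mean(0))[:2]@u*1000).round(1), "panel len",np.linalg.norm(P[1]-P[0]).round(4),"fence len",np.linalg.norm(F[1]-F[0]).round(4))
rep(onplane(d,np.array([(347,275),(483,415)])/6+[200,130],.024),onplane(d,np.array([(408,132),(742,437)])/6+[200,130],.032))
rep(onplane(s,np.array([(382,207),(180,348)])/6+[225,170],.024),onplane(s,np.array([(632,212),(160,552)])/6+[225,170],.032))
E
```

```text
rear dist to fence face mm [np.float64(69.9), np.float64(69.7)] angle 0.003 y along fence rel. mid 2.8 panel len 0.1053 fence len 0.243
rear dist to fence face mm [np.float64(69.6), np.float64(68.5)] angle 0.01 y along fence rel. mid 0.4 panel len 0.1072 fence len 0.2447
```

Both cameras put the rear side about 70 mm from the fence face, so the panel is touching it, and the angle is no more than 0.01 rad. I'm handing in.

```bash
python3 - <<'E'
from h import *
print(robot.hand_in()); print(robot.get_state()["time_s"])
E
```

```text
the job is handed in; nothing more can be done
None
the job is handed in; nothing more can be done
```

The panel is turned over, hinge cups up, and lies flat on the board with its long side against the fence. I handed the job in at about 12 s of robot time.

**What I did:** With the fingers only, I pushed the panel against the board's near edge and worked its rear side up until it stood on edge. I drove it past upright until it fell onto the board, then pushed it flat until the fence pushed back with about 7 N. The panel was never gripped.

**Last checks (after the fingers had backed off):**
- **Contact:** the panel's rear side measured 68.5 to 69.9 mm from the fence face, against a panel width of 70 mm. It is touching within measurement error.
- **Alignment:** the angle to the fence was 0.003 rad in one camera and 0.010 rad in the other, and the panel's middle was within 3 mm of the fence's middle. Both are inside the limits.
- **Other objects:** those in the last pictures look unmoved; I checked them by eye only and did not measure them.
- **Discrepancy:** the pictures gave 105 to 107 mm for the panel's 110 mm side and 243 to 245 mm for the 250 mm fence. I put that down to how exactly I could read pixel positions.

No check failed. The hand-in reported no verdict.

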